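# Fit the handle to the loaded notebook press and tighten it

### The job

One of the two little screw presses has the spiral notebook between its plates; the other holds only its thin cork liner. Take the loose handle and fit its square hole onto the square spindle of the press with the notebook, fully home on the collar, then use it to turn the spindle clockwise (seen from above) until the pointer comes up against its stop pin, and leave the handle there. Do not turn the other press's spindle or push the other things on the table about.

Things in the scene. Friction and masses are not known exactly. Their poses are not given: they have to be found in the camera images.
- handle: The loose handle, dark steel, 0.15 to 0.31 kg, standing upright on the table: a square hub 34 x 34 mm, 26 mm tall, and on top of it a flat-sided grip bar 92 mm long (along its x), 14 mm thick (its y), from 26 to 54 mm above the underside. Origin: centre of the hub's underside; z up. Fully home, its origin lies at the seat of the spindle.
- handle_bore (a point): Centre of the mouth of the square hole in the hub's underside, same point and axes as the handle. Hole 16 x 16 mm, sides parallel to the handle's x and y, 23 mm deep, mouth chamfered 1.5 mm. It fits the shaft in four positions a quarter turn apart, with 1 mm play on each side (about 0.15 rad of turning play).
- press_a: The press on the robot's left (+y). Small dark steel screw press fixed to the table: base 110 (x) x 170 (y) x 14 mm; posts 16 mm thick at its y = +-70 mm, topped by a bridge, top 95 mm above the table (post nuts 101 mm); platen 80 x 108 mm, 31 to 43 mm up. A vertical spindle comes out of an 80 mm round boss (top 97 mm). Origin: centre of the base's underside, on the spindle axis; z up.
- press_a_spindle (a joint): Angle of that press's spindle, rad. It grows clockwise seen from above (tightening): 0 to 1.5, where the pointer is up against the stop pin, a hard stop. At 0 the pointer points along the press's own +x. At the start it lies between 0 and 0.8. Friction about 0.08 N m: it stays where it is left.
- press_a_seat (a point): Seat on that spindle's axis: centre of the top of its 34 mm round collar, 103 mm above the table. Above it stands the shaft: 14 mm square, 16 mm tall, then a conical nose (13 to 9 mm wide, 4 mm tall). Turns with the spindle: x runs along the pointer, z up; the flats of the square are parallel to its x and y.
- press_a_pointer (a point): Tip of the small steel pointer that sticks out of that spindle's collar, 36 mm from the axis, 102 mm above the table; turns with the spindle.
- press_b: The press on the robot's right (-y). Small dark steel screw press fixed to the table: base 110 (x) x 170 (y) x 14 mm; posts 16 mm thick at its y = +-70 mm, topped by a bridge, top 95 mm above the table (post nuts 101 mm); platen 80 x 108 mm, 31 to 43 mm up. A vertical spindle comes out of an 80 mm round boss (top 97 mm). Origin: centre of the base's underside, on the spindle axis; z up.
- press_b_spindle (a joint): Angle of that press's spindle, rad. It grows clockwise seen from above (tightening): 0 to 1.5, where the pointer is up against the stop pin, a hard stop. At 0 the pointer points along the press's own +x. At the start it lies between 0 and 0.8. Friction about 0.08 N m: it stays where it is left.
- press_b_seat (a point): Seat on that spindle's axis: centre of the top of its 34 mm round collar, 103 mm above the table. Above it stands the shaft: 14 mm square, 16 mm tall, then a conical nose (13 to 9 mm wide, 4 mm tall). Turns with the spindle: x runs along the pointer, z up; the flats of the square are parallel to its x and y.
- press_b_pointer (a point): Tip of the small steel pointer that sticks out of that spindle's collar, 36 mm from the axis, 102 mm above the table; turns with the spindle.
- notebook: Spiral notebook, brown card covers, 148 x 105 x 16 mm, lying between base and platen of one of the two presses, sticking out in front and behind; does not move. Origin: centre of its underside, within 20 mm of that press's axis.
- liner: Cork sheet 84 x 105 x 4 mm lying under the platen on the base of the other, empty press; does not move. Origin: centre of its underside.
- tape: Bystander: a roll of clear tape lying flat, 56 mm across, 18 mm tall, in front of the presses beside the handle. Origin: centre of its underside.
- phone: Bystander: black phone, 147 (its x) x 72 x 8 mm, lying between the presses. Origin: centre of its underside.
- stapler: Bystander: black stapler, 150 (its x) x 36 mm, about 65 mm tall, on the left. Origin: centre of its underside.
- scissors: Bystander: scissors with red handles, about 210 mm long (its x), 13 mm tall, on the right. Origin: under the pivot.
- pen_cup: Bystander: white cup with pencils and markers, 76 mm across, about 165 mm tall with the pens, far right. Origin: centre of its underside.
- knife: Bystander: craft knife, 150 mm long (its x), 10 mm thick, on the right. Origin: on its underside near the middle.
- ruler: Bystander: steel ruler, 310 (its x) x 30 x 3 mm, beyond the presses. Origin: centre of its underside.
Things that resemble listed ones, but are neither listed nor needed, are in the scene too. There is more than one size of the handle; the job needs the smallest.

How it is judged:
On the way, in this order (a step that is already met when the one before it is completed fails the run):
1. the handle sits fully home on the square of the press that holds the notebook, its spindle not yet tightened (((horizontal distance between notebook and press_a_seat below 0.06 m and distance between handle and press_a_seat below 0.004 m and angle between handle's own z axis and vertical below 0.08 rad and value of joint press_a_spindle below 1 rad) or (horizontal distance between notebook and press_b_seat below 0.06 m and distance between handle and press_b_seat below 0.004 m and angle between handle's own z axis and vertical below 0.08 rad and value of joint press_b_spindle below 1 rad))), for 0.2 s.
2. with the handle on it, the spindle of that press has been turned clockwise to its stop (((horizontal distance between notebook and press_a_seat below 0.06 m and distance between handle and press_a_seat below 0.004 m and angle between handle's own z axis and vertical below 0.08 rad and value of joint press_a_spindle above 1.35 rad) or (horizontal distance between notebook and press_b_seat below 0.06 m and distance between handle and press_b_seat below 0.004 m and angle between handle's own z axis and vertical below 0.08 rad and value of joint press_b_spindle above 1.35 rad))), for 0.2 s.
At the end, for the whole second after the job is handed in: The handle sits upright (within 0.08 rad) and fully home on the spindle of the press that holds the notebook (its origin within 4 mm of that seat), that spindle is turned to its stop (joint above 1.35 of 1.5 rad), and the handle is released and at rest (((horizontal distance between notebook and press_a_seat below 0.06 m and distance between handle and press_a_seat below 0.004 m and angle between handle's own z axis and vertical below 0.08 rad and value of joint press_a_spindle above 1.35 rad) or (horizontal distance between notebook and press_b_seat below 0.06 m and distance between handle and press_b_seat below 0.004 m and angle between handle's own z axis and vertical below 0.08 rad and value of joint press_b_spindle above 1.35 rad)) and linear speed of handle below 0.02 m/s and contact force between handle and the fingers below 0.1 N); the robot touches nothing.
It fails at once if the spindle of the press without the notebook was turned (its pointer tip moved more than 6 mm) ((not (horizontal distance between notebook and press_a_seat below 0.06 m) and distance of press_a_pointer from where it was at the start of the episode above 0.006 m) or (not (horizontal distance between notebook and press_b_seat below 0.06 m) and distance of press_b_pointer from where it was at the start of the episode above 0.006 m)).
It fails at once if a bystander was pushed more than 20 mm (distance of any of tape, phone, stapler, scissors, pen_cup, knife, ruler from where it was at the start of the episode above 0.02 m).
It also fails if it takes over 48 s, if anything falls off the work surface, if the arm or the gripper's body presses on something with over 40 N, if the wrist force passes 120 N, or if a joint passes its speed limit or range.

### The arm

A 6-joint arm with a two-finger parallel gripper is mounted at the origin on the work surface. World frame = base frame: x ahead of the robot, y to its left, z up, the work surface at z = 0. Lengths are in m, angles in rad, forces in N, time in s.
With the tool pointing down it reaches from about 0.275 to 1 m from the base axis. Payload 8.4 kg.
Tool frame: the origin (TCP) lies midway between the tips of the shut fingers; the grasp point (between the pads) lies 19 mm behind it; z points along the fingers, y is the direction in which the jaws open and shut (so a half turn about z gives the same grasp; the last joint's range is limited). The gripper opens to 85 mm and grips with 20 to 120 N. Pads are 22 mm wide; open, the fingers measure 114 mm over their backs; the gripper's body (76 mm by 85 mm) begins 54 mm behind the grasp point. The pads swing forward as they close: fully open they stand 13 mm farther back than shut.
Start: joints at [1.279, 0.353, 1.633, -0, 1.155, -0.002], TCP at [0.179, 0.599, 0.202] pointing down, gripper open.
Joint ranges: [-2.63, 2.63], [-0.92, 2.1], [0.06, 2.66], [-1.3, 4.44], [0, 2.69], [-3.02, 3.02]. Speed limits (rad/s): [2.22, 2.22, 2.79, 3.14, 3.14, 3.14].

### API

Orientations are given as a unit quaternion [w, x, y, z].
In Python, from workcell import robot, cams, finder gives the robot as it stands.
- The arm moves only by the tool apply_moves, never from a script. Its argument "series" is a list of rows, each a list of 6 numbers: the shift along the tool's x, y, z in mm, then the turn, a rotation vector about the tool's x, y, z in rad. A call has 1 to 20 rows; each row is the pose to reach, as a shift and turn from the pose commanded when the call began, along the tool's axes at that moment; what a row does not reach only later rows make up. A row lasts 1/12 s, in which the tool goes at most 41.7 mm and 7.16 degrees, less where a joint would pass 70% of its speed; a pose out of reach is approached as far as the arm can. A call with a gripper value outside its range is refused whole. "grip" is the opening, from 0 (shut) to 1 (fully open), set as the call begins (left out, the last holds). The fingers move at their own pace and stop on an object; "grip_force" is the grip in N (left out, the last holds). Time passes only in rows, so rows that repeat a pose let the fingers close. It gives the time, the measured TCP pose, the force and the opening at its end, in the units of the state.
- robot.read_state(): the state, without advancing time (a new reading comes with each control period).
- cams.grab_frame(name): name is "scene" or "top" or "wrist"; returns the picture (420x560x3 uint8, red, green, blue); there is no depth.
- cams.calibration(name): a dict with "fx", "fy", "cx", "cy" (pixels), "rvec" (rotation vector, rad) and "tvec" (3), from world to camera coordinates, as OpenCV has them; the wrist camera has in their place "T_tool_cam" (4x4, takes a point from camera to tool coordinates, whose origin is the TCP and whose axes are the flange's). Camera axes: x right, y down, z forward; pixel columns grow to the right and rows downward; lengths in m; the calibration is good to about 2 mm. A picture is of the moment at which its call begins: read the wrist's pose just before it. calibration takes no time and is no camera call.
- robot.sign_off(): hands the job in, once; it reports no verdict.
Trained networks look in the newest picture that a camera, given by its name, has taken for a name from the list of things; names that differ only in an ending like _2 or _b are one class to them, and where a whole thing is asked for, a point or a joint stands for the part that bears it (a point fixed in the world has none). Each returns a list of dicts, best first, with "p" (0 to 1); they miss things now and then, are a little off and sometimes report something else, mostly with a low value. They report only what shows in the picture. A call takes as long as a camera call. They do not tell look-alikes from the thing itself.
- finder.spot_in(camera, target): "box" ([left, top, right, bottom] in pixels, round what is visible of it).
The state is a dict: "time_s": time; "q": joint angles; "qd": joint speeds; "tau": joint torques, N m; "tcp_pos": TCP position; "orientation": TCP orientation; "wrist_force": force on the tool from outside, world axes, zero at the start; "moment": the same for the moment, N m; "finger_gap": finger opening in m.
Only numpy, scipy, OpenCV 4.12 (cv2) and the standard library are available. Lean on these libraries where they do the work, as an engineer would, in place of code of your own. Each camera call takes 0.05 s, during which the arm holds its last target. There are 200 camera calls.

## Working session

There is one attempt and no reset: what is moved stays moved. The work goes in short steps, Python scripts to look and compute and a tool call to move; the robot and the scene stay as the last step left them, time stands still between calls to the robot, and variables do not carry over. Pictures are saved under pics/ and viewed, about 8 in all and at most 12, crops included, and the job is handed in when it is done.

Besides the shell and the picture viewer there is one more tool, called after "Call:" as name([rows], argument=value, ...), one row to a line, values as JSON. apply_moves: Moves the arm, as the interface text tells. Its arguments: {"type":"object","properties":{"series":{"type":"array","items":{"type":"array","items":{"type":"number"}}},"grip":{"type":"number"},"grip_force":{"type":"number"}},"required":["series"]}

```bash
mkdir -p pics
cat > h.py <<'E'
import numpy as np, cv2
from scipy.spatial.transform import Rotation as R
from workcell import robot, cams, finder
def cam(name, st=None):
    c=cams.calibration(name); K=np.array([[c['fx'],0,c['cx']],[0,c['fy'],c['cy']],[0,0,1.]])
    if name=='wrist':
        w,x,y,z=st['orientation']; T=np.eye(4); T[:3,:3]=R.from_quat([x,y,z,w]).as_matrix(); T[:3,3]=st['tcp_pos']
        M=np.linalg.inv(T@np.array(c['T_tool_cam']))
    else:
        M=np.eye(4); M[:3,:3]=R.from_rotvec(np.array(c['rvec']).ravel()).as_matrix(); M[:3,3]=np.array(c['tvec']).ravel()
    return K,M
def w(KM,u,v,z):  # pixel -> world at height z
    K,M=KM; d=M[:3,:3].T@np.linalg.solve(K,[u,v,1.]); o=-M[:3,:3].T@M[:3,3]
    return o+d*(z-o[2])/d[2]
def px(KM,P):
    K,M=KM; q=K@(M[:3,:3]@np.asarray(P)+M[:3,3]); return q[:2]/q[2]
def save(n,im,f=1,box=None):
    if box: l,t,r,b=box; im=im[t:b,l:r]
    cv2.imwrite('pics/'+n+'.png',cv2.resize(im[:,:,::-1],None,fx=f,fy=f,interpolation=cv2.INTER_CUBIC))
E
python3 - <<'E'
from h import *
for n in('scene','top'):
    im=cams.grab_frame(n); save(n+'0',im,1.4); np.save(n+'0.npy',im)
    k=cam(n); print(n,'cam at',-k[1][:3,:3].T@k[1][:3,3])
    for t in('handle','press_a','notebook','liner'):
        for d in finder.spot_in(n,t)[:5]: print(t,np.round(d['box']),round(d['p'],2))
E
```

```text
scene cam at [ 1.29188652 -0.44690661  0.88342795]
handle [224. 224. 256. 248.] 0.92
handle [120. 211. 170. 240.] 0.87
handle [310. 139. 329. 171.] 0.86
handle [338. 202. 410. 261.] 0.68
handle [375. 202. 386. 224.] 0.68
press_a [187. 262. 271. 342.] 0.91
press_a [338. 202. 406. 260.] 0.79
notebook [343. 222. 408. 257.] 0.84
liner [212. 298. 254. 324.] 0.64
liner [360. 170. 407. 195.] 0.17
top cam at [ 0.3972225  -0.00826074  1.55532873]
handle [339. 273. 374. 290.] 0.73
handle [141. 274. 174. 302.] 0.67
handle [274. 216. 306. 229.] 0.49
handle [158. 143. 222. 187.] 0.42
press_a [158. 144. 221. 186.] 0.97
press_a [308. 155. 367. 194.] 0.65
press_a [180. 157. 195. 169.] 0.65
notebook [168. 145. 208. 194.] 0.72
```

View pics/scene0.png

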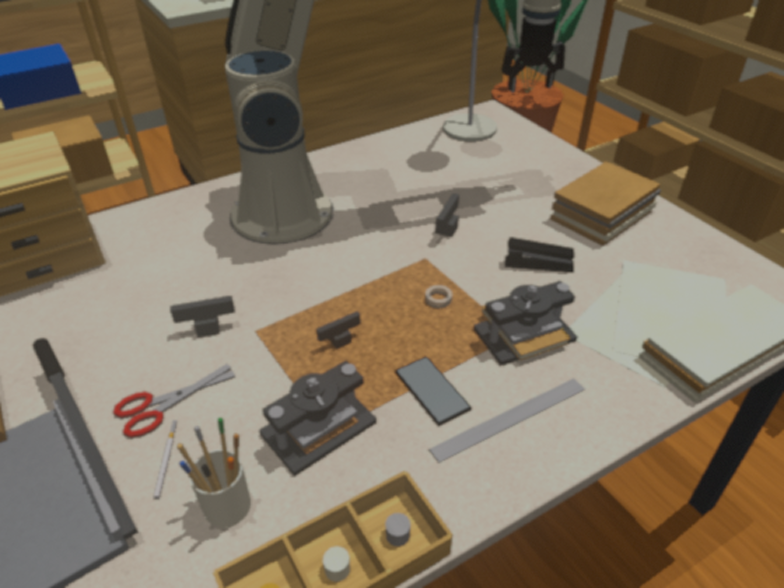

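View pics/top0.png

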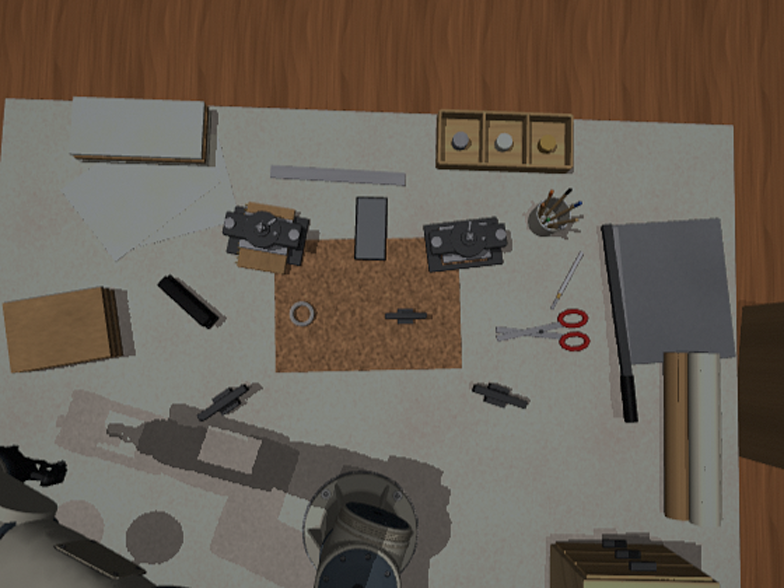

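Press A (image left in the top view, hub at (264,228)) holds the notebook. The candidate handle is in the middle at (408,316), looking smallest, next to the tape. I'll check its size and get coarse poses.

Run:
```python
from h import *
k=cam('top'); c=1/1.4
for n,a,b in(('mid',(385,316),(431,316)),('left',(199,417),(261,385)),('right',(473,386),(529,406))):
    A=w(k,a[0]*c,a[1]*c,.054);B=w(k,b[0]*c,b[1]*c,.054); print(n,np.round((A+B)/2,3),round(np.linalg.norm(A-B),4),'ang',round(np.degrees(np.arctan2(*(A-B)[1::-1])),1))
print('A',w(k,264*c,228*c,.11),'B',w(k,470*c,237*c,.11))
print('Apost',w(k,236*c,224*c,.1),w(k,295*c,235*c,.1))
s=robot.read_state();print(s)
print(cams.calibration('wrist'))
```

```text
mid [ 0.471 -0.092  0.054] 0.101 ang 91.8
left [0.276 0.287 0.054] 0.1481 ang 119.0
right [ 0.303 -0.299  0.054] 0.1295 ang 72.1
A [0.64606658 0.22234198 0.11      ] B [ 0.64158128 -0.21676008  0.11      ]
Apost [0.65439384 0.28385793 0.1       ] [0.63491055 0.15728848 0.1       ]
{'time_s': 0.5, 'q': array([ 1.27858517e+00,  3.52961790e-01,  1.63340182e+00, -2.64958199e-05,
        1.15521002e+00, -2.38517176e-03]), 'qd': array([-0.00041333, -0.00227378, -0.00014274, -0.0005881 , -0.00058782,
       -0.00030655]), 'tau': array([-1.70540952e-03, -6.04712033e+01, -3.42179167e+01, -3.82110250e-05,
        2.40644222e-03,  1.52020775e-06]), 'tcp_pos': array([0.17861589, 0.59893427, 0.20190407]), 'orientation': array([1.33852859e-05, 1.44401044e-01, 9.89519246e-01, 7.63149010e-06]), 'wrist_force': array([ 0.24508124, -0.04834638, -1.27542416]), 'moment': array([0.0014353 , 0.02436661, 0.00552175]), 'finger_gap': 0.08524589889565568}
{'fx': 308.6079292735861, 'fy': 308.6079292735861, 'cx': 276.49860891514044, 'cy': 207.4092801515261, 'T_tool_cam': array([[ 1.23647167e-03, -9.59196311e-01, -2.82738233e-01,
         7.12640514e-02],
       [ 9.99999207e-01,  1.25404770e-03,  1.18812246e-04,
        -6.78526605e-04],
       [ 2.40602963e-04, -2.82738156e-01,  9.59197100e-01,
        -1.71601003e-01],
       [ 0.00000000e+00,  0.00000000e+00,  0.00000000e+00,
         1.00000000e+00]])}
```

The middle handle is the smallest (about 0.1 m against 0.13 and 0.15), so that's the one to use. The target is press A at about (0.646, 0.222). I'll move the wrist camera above it first.

```bash
cat >> h.py <<'E'
def delta(pos,yaw_y):  # tool-frame shift (mm) & turn to reach pos, tool down, tool y at yaw (deg)
    s=robot.read_state(); q=s['orientation']; Rt=R.from_quat([q[1],q[2],q[3],q[0]])
    y=np.radians(yaw_y); Y=np.array([np.cos(y),np.sin(y),0]); Z=np.array([0,0,-1.]); X=np.cross(Y,Z)
    Rg=R.from_matrix(np.stack([X,Y,Z],1)); d=Rt.inv().apply(np.array(pos)-s['tcp_pos'])*1000
    print('t',s['time_s'],'shift',np.round(d,1),'turn',np.round((Rt.inv()*Rg).as_rotvec(),3))
E
python3 -c "
from h import *
delta([.646,.222,.22],19)"
```

```text
t 0.5 shift [-555.6 -227.6  -18.1] turn [0.    0.    0.949]
```

Call:
apply_moves([
  [-40, -16, -2, 0, 0, 0.07],
  [-80, -33, -4, 0, 0, 0.14],
  [-118, -48, -6, 0, 0, 0.21],
  [-156, -64, -8, 0, 0, 0.28],
  [-194, -80, -10, 0, 0, 0.35],
  [-232, -95, -12, 0, 0, 0.42],
  [-270, -111, -14, 0, 0, 0.49],
  [-308, -126, -16, 0, 0, 0.56],
  [-346, -142, -18, 0, 0, 0.63],
  [-384, -158, -18, 0, 0, 0.7],
  [-422, -173, -18, 0, 0, 0.77],
  [-460, -189, -18, 0, 0, 0.84],
  [-498, -204, -18, 0, 0, 0.9],
  [-530, -217, -18, 0, 0, 0.949],
  [-550, -225, -18, 0, 0, 0.949],
  [-555, -228, -18, 0, 0, 0.949],
  [-555, -228, -18, 0, 0, 0.949],
  [-555, -228, -18, 0, 0, 0.949],
])

```text
time_s: 2.0
tcp_pos: [0.6446, 0.2221, 0.2196]
orientation: [-0.0, 0.581, 0.814, -0.0]
wrist_force: [-0.5, -0.6, -0.5]
finger_gap: 0.0855
```

Run:
```python
from h import *
s=robot.read_state(); im=cams.grab_frame('wrist'); np.save('w1.npy',im); np.save('w1M.npy',cam('wrist',s)[1])
k=cam('wrist',s); print(s['time_s'],s['tcp_pos'],s['orientation'])
p=px(k,[.646,.222,.103]); print(p)
l,t=int(p[0])-100,int(p[1])-75; l,t=max(l,0),max(t,0); print(l,t)
save('w1',im,4,(l,t,l+200,t+150))
```

```text
2.0 [0.64464218 0.22210386 0.21962292] [-4.39127172e-04  5.80664490e-01  8.14142814e-01 -1.88234671e-04]
[277.72506846 193.99807714]
177 118
```

View pics/w1.png

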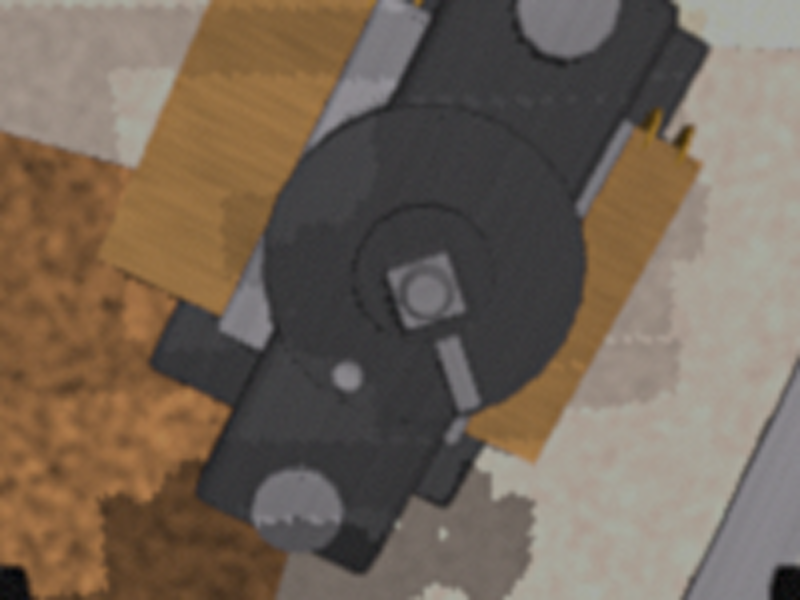

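The view shows the square shaft with its nose at crop (428,293), the collar centred near (424,272), the pointer tip at (468,410) and the stop pin at (347,377). I'll convert these to world positions and compare them with each other.

Run:
```python
from h import *
K=cam('top')[0]; c=cams.calibration('wrist'); K=np.array([[c['fx'],0,c['cx']],[0,c['fy'],c['cy']],[0,0,1.]])
k=(K,np.load('w1M.npy')); f=lambda p,z:w(k,177+(p[0]+.5)/4-.5,118+(p[1]+.5)/4-.5,z)
cen=dict(nose=f((428,294),.123),collar=f((424,272),.103),boss=f((425,260),.097),sq=np.mean([f(p,.119) for p in((387,270),(443,252),(467,309),(405,330))],0))
for n,v in cen.items(): print(n,np.round(v,4))
C=[f(p,.119) for p in((387,270),(443,252),(467,309),(405,330))]
for i in range(4):
    d=C[(i+1)%4]-C[i]; print('edge',round(np.hypot(*d[:2])*1000,1),round(np.degrees(np.arctan2(d[1],d[0]))%90,1))
o=np.mean(list(cen.values()),0); ang=lambda d:np.degrees(np.arctan2(d[1],d[0]))
t=f((468,410),.102)-o; print('tip',np.hypot(*t[:2]),ang(t))
b=f((450,338),.102);print('ptr dir',ang(f((468,410),.102)-b))
print('nuts',ang(f((568,10),.101)-f((298,510),.101)), np.hypot(*(f((568,10),.101)-f((298,510),.101))[:2]))
print('pin',ang(f((347,377),.105)-o))
delta([.471,-.092,.20],0)
```

```text
nose [0.6484 0.2309 0.123 ]
collar [0.6477 0.2313 0.103 ]
boss [0.6475 0.233  0.097 ]
sq [0.648  0.2306 0.119 ]
edge 13.2 37.2
edge 14.3 42.1
edge 14.9 38.4
edge 14.6 35.3
tip 0.03677125254529725 -53.74287928546252
ptr dir -56.747752652032375
nuts 81.48733936324221 0.13804512657518814
pin -107.17320078496788
t 2.05 shift [-240.8 -266.5   19.8] turn [-0.001 -0.     0.333]
```

The axis is at about (0.648, 0.231). The pointer yaw is about -53°, and with the press yaw at -8.5° that puts the spindle at about 0.78 rad, with the stop at about -94°. Next I'll look at the handle.

Call:
apply_moves([
  [-20, -22, 4, 0, 0, 0.03],
  [-46, -51, 9, 0, 0, 0.07],
  [-72, -80, 14, 0, 0, 0.11],
  [-98, -109, 19, 0, 0, 0.15],
  [-124, -138, 24, 0, 0, 0.19],
  [-150, -167, 29, 0, 0, 0.23],
  [-176, -196, 34, 0, 0, 0.27],
  [-202, -225, 39, 0, 0, 0.31],
  [-225, -250, 44, 0, 0, 0.333],
  [-238, -264, 49, 0, 0, 0.333],
  [-241, -266, 50, 0, 0, 0.333],
  [-241, -266, 50, 0, 0, 0.333],
  [-241, -266, 50, 0, 0, 0.333],
])

```text
time_s: 3.13
tcp_pos: [0.4729, -0.0916, 0.1703]
orientation: [0.0, 0.707, 0.707, 0.0]
wrist_force: [-0.3, -0.5, -0.0]
finger_gap: 0.0854
```

Run:
```python
from h import *
s=robot.read_state(); im=cams.grab_frame('wrist'); np.save('w2.npy',im); np.save('w2M.npy',cam('wrist',s)[1])
k=cam('wrist',s); print(s['time_s'],s['tcp_pos'],s['orientation'])
p=px(k,[.471,-.092,.054]); print(p)
l,t=int(p[0])-100,int(p[1])-75; l,t=max(l,0),max(t,0); print(l,t)
save('w2',im,4,(l,t,l+200,t+150))
```

```text
3.1333 [ 0.47292338 -0.09156642  0.17033754] [2.30585173e-04 7.07242996e-01 7.06970341e-01 4.78685564e-04]
[273.8753013  194.02140248]
173 119
```

View pics/w2.png

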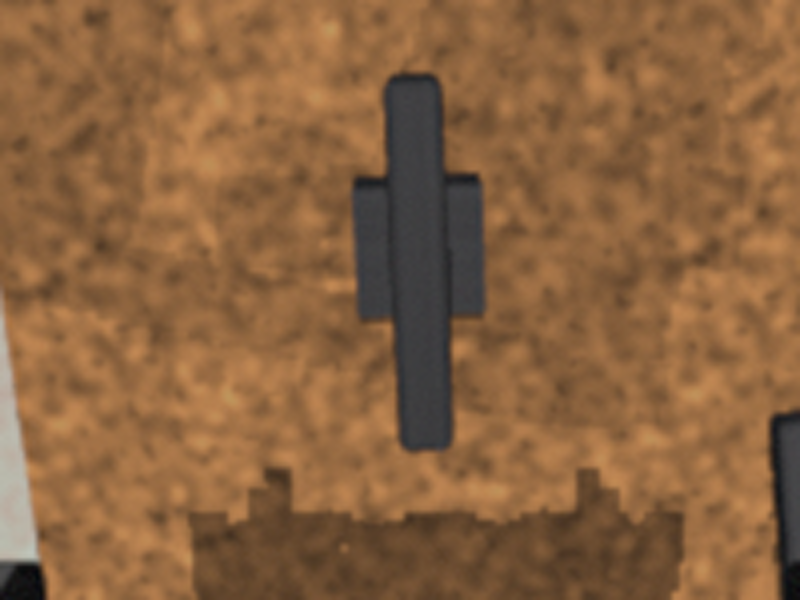

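The picture shows the bar from crop (414,80), just below its dark end face, to (427,449), with the hub spanning x 355–485.

Run:
```python
from h import *
c=cams.calibration('wrist'); K=np.array([[c['fx'],0,c['cx']],[0,c['fy'],c['cy']],[0,0,1.]])
k=(K,np.load('w2M.npy')); f=lambda p,z:w(k,173+(p[0]+.5)/4-.5,119+(p[1]+.5)/4-.5,z)
A=f((414,80),.054);B=f((427,449),.054);print(A,B,np.hypot(*(A-B)[:2]),(A+B)/2,np.degrees(np.arctan2(*(A-B)[1::-1])))
H=[f(p,.026) for p in((355,187),(481,184),(485,316),(360,320))]; print(np.mean(H,0)); print([round(np.hypot(*(H[i]-H[i-1])[:2])*1000,1) for i in range(4)])
m=((A+B)/2)[:2]*.5+np.mean(H,0)[:2]*.5
delta([*m,.060],2); delta([*m,.0285],2)
```

```text
[ 0.47313425 -0.03994946  0.054     ] [ 0.47641381 -0.12974265  0.054     ] 0.08985306617042277 [ 0.47477403 -0.08484605  0.054     ] 92.09171071568407
[ 0.47478573 -0.08585437  0.026     ]
[np.float64(35.3), np.float64(32.3), np.float64(35.0), np.float64(33.1)]
t 3.1833 shift [  6.1   1.5 110.4] turn [ 0.001 -0.    -0.035]
t 3.1833 shift [  6.    1.4 141.9] turn [ 0.001 -0.    -0.035]
```

Call:
apply_moves([
  [2, 0.5, 25, 0, 0, -0.015],
  [4, 1, 55, 0, 0, -0.035],
  [6, 1.5, 85, 0, 0, -0.037],
  [6, 1.5, 110, 0, 0, -0.037],
  [6, 1.5, 128, 0, 0, -0.037],
  [6, 1.5, 138, 0, 0, -0.037],
  [6, 1.5, 142, 0, 0, -0.037],
  [6, 1.5, 142, 0, 0, -0.037],
  [6, 1.5, 142, 0, 0, -0.037],
])

```text
time_s: 3.93
tcp_pos: [0.4748, -0.0864, 0.0286]
orientation: [0.0, 0.694, 0.72, 0.0]
wrist_force: [0.3, -0.3, -0.2]
finger_gap: 0.0854
```

Call:
apply_moves([
  [0, 0, 0, 0, 0, 0],
  [0, 0, 0, 0, 0, 0],
  [0, 0, 0, 0, 0, 0],
  [0, 0, 0, 0, 0, 0],
  [0, 0, 0, 0, 0, 0],
  [0, 0, 0, 0, 0, 0],
  [0, 0, 0, 0, 0, 0],
  [0, 0, 0, 0, 0, 0],
], grip=0, grip_force=50)

```text
time_s: 4.6
tcp_pos: [0.4739, -0.0867, 0.0279]
orientation: [-0.0, 0.694, 0.72, 0.0]
wrist_force: [-0.2, -0.2, -0.4]
finger_gap: 0.0001
```

The gap closed to 0, so the grasp missed the bar. I'll look before moving anything.

Run:
```python
from h import *
s=robot.read_state(); im=cams.grab_frame('wrist'); sc=cams.grab_frame('scene'); print(s['finger_gap'],s['tcp_pos'])
a=cv2.resize(im,(400,300)); p=px(cam('scene'),[.475,-.086,.04]); print(p); l,t=int(p[0])-50,int(p[1])-38
b=cv2.resize(sc[t:t+75,l:l+100],(400,300),interpolation=cv2.INTER_CUBIC)
save('m1',np.hstack([a,b]))
```

```text
9.931843403021955e-05 [ 0.47386584 -0.08671702  0.0279089 ]
[241.48697709 233.43777479]
```

View pics/m1.png

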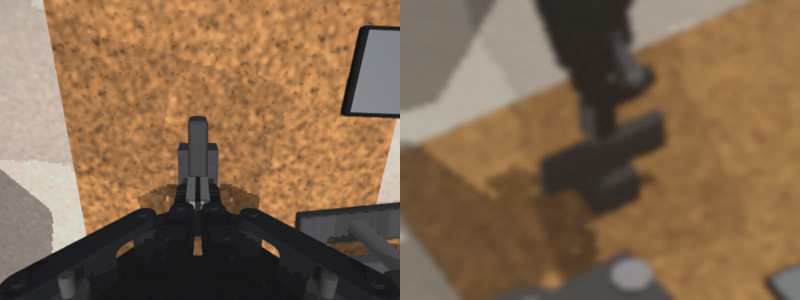

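Run:
```python
from h import *
s=robot.read_state(); im=cams.grab_frame('wrist'); k=cam('wrist',s)
for P in([.4731,-.0399,.054],[.4764,-.1297,.054],[.4748,-.0853,.054],[.4748,-.0853,.026],s['tcp_pos']): print(np.round(px(k,P)))
save('m2',im,5,(200,150,350,260))
```

```text
[278. 170.]
[277. 330.]
[278. 257.]
[277. 237.]
[276. 240.]
```

View pics/m2.png

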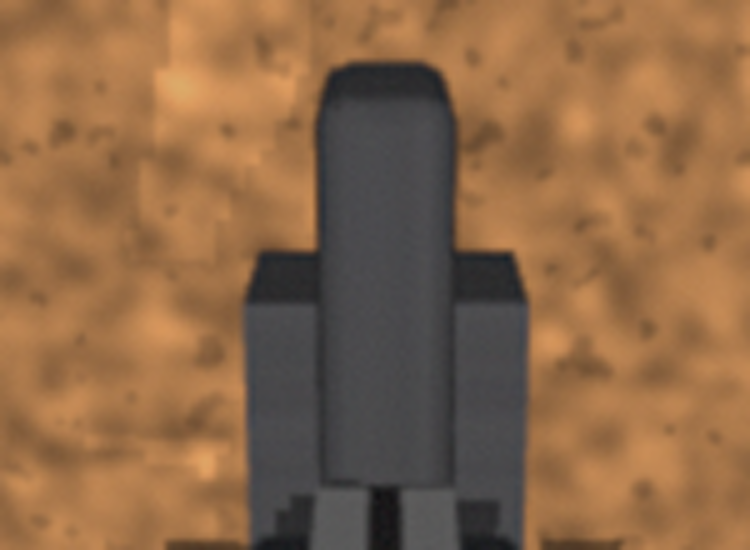

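The zoom shows the shut fingertips overlapping the bar outline. They are above the bar, although the TCP reads z = 0.028. The tip pixels, open and shut, agree that the real tips sit about 25–35 mm behind the stated TCP. I'll reopen, go down 22 mm while watching the force, and let the closed gap decide: 14 mm means the bar, 34 mm the hub.

Call:
apply_moves([
  [0, 0, 0, 0, 0, 0],
  [0, 0, 0, 0, 0, 0],
  [0, 0, 0, 0, 0, 0],
  [0, 0, 0, 0, 0, 0],
  [0, 0, 0, 0, 0, 0],
  [0, 0, 0, 0, 0, 0],
  [0, 0, 4, 0, 0, 0],
  [0, 0, 9, 0, 0, 0],
  [0, 0, 14, 0, 0, 0],
  [0, 0, 18, 0, 0, 0],
  [0, 0, 22, 0, 0, 0],
  [0, 0, 22, 0, 0, 0],
], grip=1)

```text
time_s: 5.75
tcp_pos: [0.4732, -0.0866, 0.0049]
orientation: [-0.001, 0.694, 0.72, -0.0]
wrist_force: [0.3, 0.1, 0.0]
finger_gap: 0.0851
```

Call:
apply_moves([
  [0, 0, 0, 0, 0, 0],
  [0, 0, 0, 0, 0, 0],
  [0, 0, 0, 0, 0, 0],
  [0, 0, 0, 0, 0, 0],
  [0, 0, 0, 0, 0, 0],
  [0, 0, 0, 0, 0, 0],
  [0, 0, 0, 0, 0, 0],
  [0, 0, 0, 0, 0, 0],
], grip=0, grip_force=50)

```text
time_s: 6.42
tcp_pos: [0.4742, -0.0868, 0.0062]
orientation: [0.0, 0.694, 0.72, 0.0]
wrist_force: [-0.6, 0.5, 4.1]
finger_gap: 0.0128
```

Run:
```python
from h import *
s=robot.read_state(); im=cams.grab_frame('wrist'); print(s['finger_gap'],s['tcp_pos'],s['wrist_force'])
save('m3',im,2.6,(130,100,430,300))
```

```text
0.012816105982087213 [ 0.47423275 -0.08677651  0.00619466] [-0.63521477  0.4522196   4.14459601]
```

View pics/m3.png

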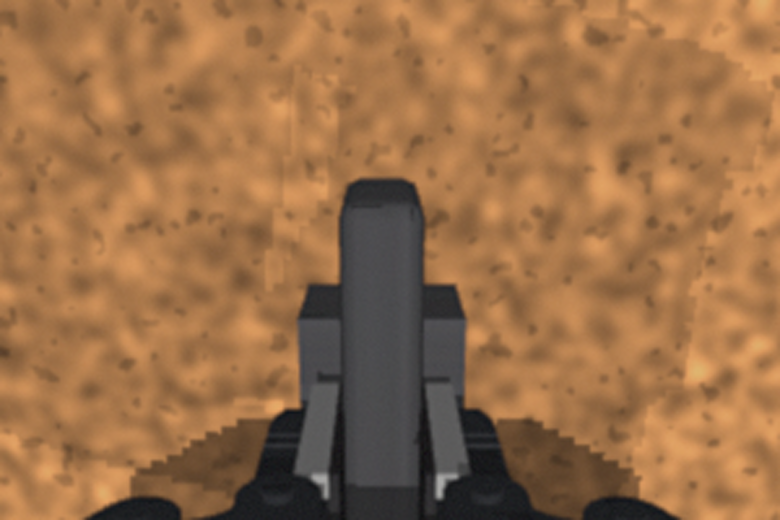

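The gap is 12.8 mm and the picture shows the pads on both sides of the bar, directly over the hub, so it is held. I'll lift, then go to a look-again pose at tool yaw 37°. That is the fitting orientation, a quarter turn from the pointer yaw of -53°, and it puts the press 60 mm along tool +x so the handle doesn't block the view.

Call:
apply_moves([
  [0, 0, -4, 0, 0, 0],
  [0, 0, -12, 0, 0, 0],
  [0, 0, -28, 0, 0, 0],
  [0, 0, -52, 0, 0, 0],
  [0, 0, -80, 0, 0, 0],
  [0, 0, -110, 0, 0, 0],
  [0, 0, -140, 0, 0, 0],
  [0, 0, -170, 0, 0, 0],
  [0, 0, -194, 0, 0, 0],
  [0, 0, -210, 0, 0, 0],
  [0, 0, -214, 0, 0, 0],
  [0, 0, -214, 0, 0, 0],
])

```text
time_s: 7.47
tcp_pos: [0.4742, -0.0868, 0.221]
orientation: [0.001, 0.694, 0.72, 0.001]
wrist_force: [-0.7, -0.9, -2.2]
finger_gap: 0.0127
```

```bash
python3 -c "
from h import *
print(robot.read_state()['finger_gap'],robot.read_state()['wrist_force'])
delta([.684,.183,.22],37)"
```

```text
0.012727150476082243 [-0.65732325 -0.85877185 -2.18076586]
t 7.4667 shift [262.1 219.3   1.3] turn [ 0.002  0.001 -0.61 ]
```

Call:
apply_moves([
  [12, 10, 0, 0, 0, -0.04],
  [34, 28, 0, 0, 0, -0.1],
  [58, 48, 0, 0, 0, -0.16],
  [82, 68, 0, 0, 0, -0.22],
  [106, 88, 0, 0, 0, -0.28],
  [130, 108, 0, 0, 0, -0.34],
  [154, 128, 0, 0, 0, -0.4],
  [178, 148, 0, 0, 0, -0.46],
  [202, 168, 0, 0, 0, -0.52],
  [226, 188, 0, 0, 0, -0.57],
  [246, 205, 0, 0, 0, -0.6],
  [258, 215, 0, 0, 0, -0.61],
  [262, 219, 0, 0, 0, -0.61],
  [262, 219, 0, 0, 0, -0.61],
  [262, 219, 0, 0, 0, -0.61],
])

```text
time_s: 8.72
tcp_pos: [0.6822, 0.1823, 0.2182]
orientation: [-0.001, 0.446, 0.895, -0.001]
wrist_force: [0.2, 0.3, -3.3]
finger_gap: 0.0128
```

Run:
```python
from h import *
s=robot.read_state(); im=cams.grab_frame('wrist'); np.save('w3.npy',im); np.save('w3M.npy',cam('wrist',s)[1])
k=cam('wrist',s); print(s['time_s'],s['tcp_pos'],s['orientation'],s['finger_gap'])
p=px(k,[.648,.231,.103]); print(p)
l,t=int(p[0])-90,int(p[1])-50; l,t=max(l,0),max(t,0); print(l,t)
save('w3',im,4,(l,t,l+180,t+150))
```

```text
8.7167 [0.68218369 0.18231668 0.21816805] [-0.00099613  0.4461732   0.89494534 -0.00114683] 0.012798123661586025
[279.32701289 129.82676883]
189 79
```

View pics/w3.png

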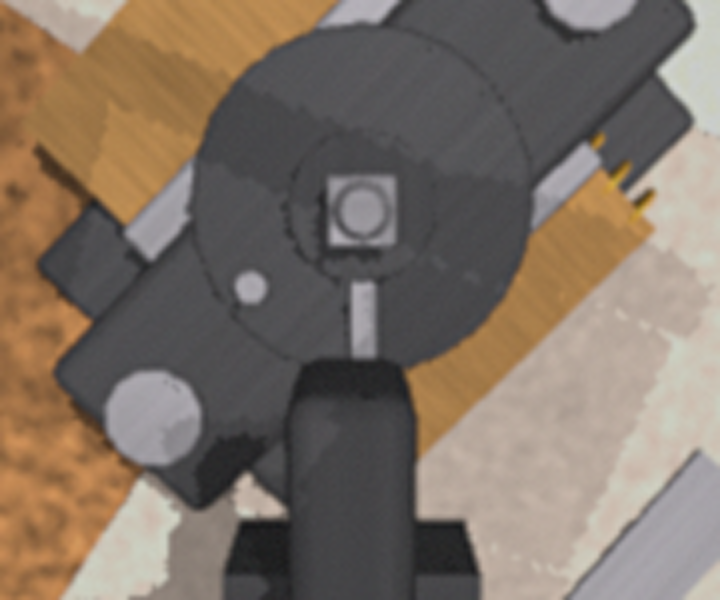

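The shaft square, with its nose at crop (362,210), is now parallel to the held bar, whose top end runs x 290–413 at row ~395. I'll compare both in the tool frame with the same camera model.

Run:
```python
from h import *
c=cams.calibration('wrist'); K=np.array([[c['fx'],0,c['cx']],[0,c['fy'],c['cy']],[0,0,1.]])
M=np.load('w3M.npy'); k=(K,M); T=np.array(c['T_tool_cam']); W=np.linalg.inv(M)@np.linalg.inv(T)
tl=lambda P:(np.linalg.inv(W)@np.append(P,1))[:3]*1000
f=lambda p,z:w(k,189+(p[0]+.5)/4-.5,79+(p[1]+.5)/4-.5,z)
z0=W[2,3]-.006
for n,p,z in(('nose',(362,210),.123),('sq',(362,210.5),.119),('collar',(362,207),.103),('boss',(362.5,197),.097)):
    P=f(p,z); print(n,np.round(P,4),np.round(tl(P),1))
d=f((397,211),.119)-f((328,211),.119); print('sq width',np.hypot(*d[:2]))
d=f((364,350),.102)-f((362,287),.102); print('ptr yaw',np.degrees(np.arctan2(d[1],d[0])))
d=f((590,-15),.101)-f((154,418),.101); print('nuts',np.hypot(*d[:2]),np.degrees(np.arctan2(d[1],d[0])))
for n,p,z in(('bar l',(290,400),z0+.054),('bar r',(413,400),z0+.054),('bar top edge',(352,393),z0+.054),('bar bot edge',(352,360),z0+.026),('hub l',(225,577),z0+.026),('hub r',(480,577),z0+.026)):
    print(n,np.round(tl(f(p,z)),1))
```

```text
nose [0.6479 0.2306 0.123 ] [59.1  2.  95.2]
sq [0.6481 0.2304 0.119 ] [58.8  2.  99.2]
collar [0.6481 0.2305 0.103 ] [ 58.9   2.2 115.2]
boss [0.6471 0.2322 0.097 ] [ 60.9   2.3 121.2]
sq width 0.014712299895123477
ptr yaw -50.94941014326912
nuts 0.13737126617394038 81.13437461520556
bar l [ 46.7  -6.4 -47.9]
bar r [ 46.7   6.1 -48. ]
bar top edge [ 47.4  -0.1 -48. ]
bar bot edge [ 46.2  -0.1 -20. ]
hub l [ 17.8 -16.6 -19.9]
hub r [ 17.9  16.6 -20. ]
```

The results agree: shaft at tool (59.0, 2.1), held handle centre at tool (0.9, -0.1). I'll shift by (58, 2.2) and go down to just above the nose.

Call:
apply_moves([
  [10, 0.5, 0, 0, 0, 0],
  [25, 1, 0, 0, 0, 0],
  [40, 1.5, 0, 0, 0, 0],
  [52, 2.2, 0, 0, 0, 0],
  [58, 2.2, 0, 0, 0, 0],
  [58, 2.2, 6, 0, 0, 0],
  [58, 2.2, 18, 0, 0, 0],
  [58, 2.2, 36, 0, 0, 0],
  [58, 2.2, 54, 0, 0, 0],
  [58, 2.2, 70, 0, 0, 0],
  [58, 2.2, 78, 0, 0, 0],
  [58, 2.2, 82, 0, 0, 0],
  [58, 2.2, 82, 0, 0, 0],
  [58, 2.2, 82, 0, 0, 0],
])

```text
time_s: 9.93
tcp_pos: [0.6506, 0.2305, 0.1382]
orientation: [0.0, 0.446, 0.895, 0.0]
wrist_force: [-0.1, -0.0, -2.4]
finger_gap: 0.0128
```

Run:
```python
from h import *
s=robot.read_state(); print(s['wrist_force'],s['moment'],s['finger_gap'])
delta([.6487,.2298,.1095],37)
```

```text
[-0.09971301 -0.01016835 -2.35748234] [ 0.01396129  0.03102228 -0.00633902] 0.012828210515502576
t 9.9333 shift [ 0.6 -2.  28.7] turn [ 0.  0. -0.]
```

Call:
apply_moves([
  [0, 0, 3, 0, 0, 0],
  [0, 0, 6, 0, 0, 0],
  [0, 0, 9, 0, 0, 0],
  [0, 0, 11, 0, 0, 0],
  [0, 0, 13, 0, 0, 0],
  [0, 0, 15, 0, 0, 0],
  [0, 0, 17, 0, 0, 0],
  [0, 0, 17, 0, 0, 0],
])

```text
time_s: 10.6
tcp_pos: [0.6497, 0.2305, 0.1202]
orientation: [-0.0, 0.446, 0.895, -0.0]
wrist_force: [-1.7, -1.7, -3.7]
finger_gap: 0.0133
```

It is engaging with little force, so I'll continue down to the collar.

Call:
apply_moves([
  [0, 0, 2, 0, 0, 0],
  [0, 0, 4, 0, 0, 0],
  [0, 0, 6, 0, 0, 0],
  [0, 0, 8, 0, 0, 0],
  [0, 0, 9, 0, 0, 0],
  [0, 0, 10, 0, 0, 0],
  [0, 0, 10, 0, 0, 0],
])

```text
time_s: 11.18
tcp_pos: [0.6498, 0.2305, 0.1105]
orientation: [-0.0, 0.446, 0.895, -0.0]
wrist_force: [-3.0, -3.2, -3.1]
finger_gap: 0.0131
```

Call:
apply_moves([
  [0, -0.5, 0.5, 0, 0, 0],
  [0, -0.8, 1, 0, 0, 0],
  [0, -0.8, 1.7, 0, 0, 0],
  [0, -0.8, 2.4, 0, 0, 0],
  [0, -0.8, 3, 0, 0, 0],
  [0, -0.8, 3, 0, 0, 0],
])

```text
time_s: 11.68
tcp_pos: [0.6499, 0.2303, 0.1092]
orientation: [0.0, 0.446, 0.895, 0.0]
wrist_force: [-5.2, -2.8, 8.4]
finger_gap: 0.0127
```

Contact on the collar is 8 N down at TCP z = 0.109, which puts the underside at 0.103, the seat height. Now I'll turn clockwise (+z of the tool).

Call:
apply_moves([
  [0, -0.4, 0, 0, 0, 0],
  [0, -0.4, 0, 0, 0, 0],
  [0, -0.4, 0, 0, 0, 0.03],
  [0, -0.4, 0, 0, 0, 0.07],
  [0, -0.4, 0, 0, 0, 0.12],
  [0, -0.4, 0, 0, 0, 0.17],
  [0, -0.4, 0, 0, 0, 0.22],
  [0, -0.4, 0, 0, 0, 0.27],
  [0, -0.4, 0, 0, 0, 0.32],
  [0, -0.4, 0, 0, 0, 0.37],
  [0, -0.4, 0, 0, 0, 0.42],
  [0, -0.4, 0, 0, 0, 0.47],
  [0, -0.4, 0, 0, 0, 0.52],
  [0, -0.4, 0, 0, 0, 0.56],
  [0, -0.4, 0, 0, 0, 0.6],
  [0, -0.4, 0, 0, 0, 0.6],
])

```text
time_s: 13.02
tcp_pos: [0.649, 0.2295, 0.1092]
orientation: [0.0, 0.692, 0.722, -0.0]
wrist_force: [-7.2, -5.0, 10.1]
finger_gap: 0.0131
```

```bash
python3 -c "
from h import *
s=robot.read_state();print(s['wrist_force'],s['moment'],s['finger_gap']);delta([.6495,.23,.109],37)"
```

```text
[-7.20686009 -4.97531866 10.09783239] [-0.95591751  1.37382597  0.0488555 ] 0.013097257219622656
t 13.0167 shift [0.5 0.5 0.2] turn [-0.     0.001 -0.602]
```

Call:
apply_moves([
  [-0.2, -0.4, 0, 0, 0, 0.03],
  [-0.4, -0.7, 0, 0, 0, 0.06],
  [-0.4, -0.7, 0, 0, 0, 0.09],
  [-0.4, -0.7, 0, 0, 0, 0.12],
  [-0.4, -0.7, 0, 0, 0, 0.15],
  [-0.4, -0.7, 0, 0, 0, 0.18],
  [-0.4, -0.7, 0, 0, 0, 0.2],
  [-0.4, -0.7, 0, 0, 0, 0.2],
])

```text
time_s: 13.68
tcp_pos: [0.6483, 0.2295, 0.1092]
orientation: [-0.0, 0.76, 0.65, -0.0]
wrist_force: [-7.5, -3.4, 8.9]
finger_gap: 0.0128
```

Run:
```python
from h import *
s=robot.read_state();print(s['wrist_force'],s['moment'],s['finger_gap'],s['tcp_pos']);delta([.6495,.23,.109],37)
```

```text
[-7.46897366 -3.39854609  8.87400362] [-0.57347149  1.52507088  0.05793514] 0.012815288628885785 [0.64831289 0.22948737 0.10918788]
t 13.6833 shift [0.7 1.1 0.2] turn [-0.    -0.    -0.801]
```

Call:
apply_moves([
  [0, 0, 0, 0, 0, 0.03],
  [0, 0, 0, 0, 0, 0.06],
  [0, 0, 0, 0, 0, 0.08],
  [0, 0, 0, 0, 0, 0.1],
  [0, 0, 0, 0, 0, 0.12],
  [0, 0, 0, 0, 0, 0.12],
])

```text
time_s: 14.18
tcp_pos: [0.6476, 0.2296, 0.1092]
orientation: [-0.0, 0.797, 0.604, -0.001]
wrist_force: [-9.4, -3.0, 11.6]
finger_gap: 0.0127
```

Run:
```python
from h import *
s=robot.read_state();print(s['wrist_force'],s['moment'],s['finger_gap'],s['tcp_pos']);delta([.6495,.23,.109],37)
```

```text
[-9.4110999  -2.97866369 11.59632633] [-0.59038368  1.82778135  0.15130264] 0.012689522189426516 [0.64761247 0.2295684  0.10915851]
t 14.1833 shift [0.9 1.7 0.2] turn [-0.001 -0.    -0.921]
```

Moment about z has tripled to 0.15 N m, against 0.05 while turning, so the stop is likely reached. A little more turn should confirm it.

Call:
apply_moves([
  [0, 0.5, 0, 0, 0, 0.03],
  [0, 1, 0, 0, 0, 0.06],
  [0, 1, 0, 0, 0, 0.06],
  [0, 1, 0, 0, 0, 0.06],
])

```text
time_s: 14.52
tcp_pos: [0.6476, 0.2295, 0.1092]
orientation: [-0.001, 0.815, 0.58, -0.001]
wrist_force: [-13.7, -2.2, 13.6]
finger_gap: 0.0128
```

Run:
```python
from h import *
s=robot.read_state();print(s['wrist_force'],s['moment'],s['finger_gap'],s['tcp_pos']);delta([.6495,.23,.109],37)
```

```text
[-13.65577306  -2.17308585  13.63334933] [-0.30445575  2.57657628  0.46343391] 0.012771035578846759 [0.64761107 0.22951531 0.10921279]
t 14.5167 shift [1.1 1.6 0.2] turn [-0.003 -0.001 -0.979]
```

Moment is now 0.46 N m, so it is hard against the stop. I'll ease off the strain, then open.

Call:
apply_moves([
  [0, -0.7, 0, 0, 0, -0.02],
  [0, -1.4, 0, 0, 0, -0.04],
  [0, -2, 0, 0, 0, -0.06],
  [0, -2.5, 0, 0, 0, -0.06],
  [0, -2.5, 0, 0, 0, -0.06],
])

```text
time_s: 14.93
tcp_pos: [0.6474, 0.2297, 0.1092]
orientation: [0.0, 0.797, 0.604, 0.0]
wrist_force: [-6.3, -5.2, 8.8]
finger_gap: 0.0128
```

Call:
apply_moves([
  [0, 0, 0, 0, 0, 0],
  [0, 0, 0, 0, 0, 0],
  [0, 0, 0, 0, 0, 0],
  [0, 0, 0, 0, 0, 0],
  [0, 0, 0, 0, 0, 0],
  [0, 0, 0, 0, 0, 0],
  [0, 0, 0, 0, 0, 0],
  [0, 0, 0, 0, 0, 0],
], grip=1)

```text
time_s: 15.6
tcp_pos: [0.6471, 0.2301, 0.1078]
orientation: [-0.0, 0.797, 0.604, 0.0]
wrist_force: [0.5, 0.7, 0.2]
finger_gap: 0.0855
```

Released, with forces at zero. I'll go straight up and check.

Call:
apply_moves([
  [0, 0, -4, 0, 0, 0],
  [0, 0, -12, 0, 0, 0],
  [0, 0, -26, 0, 0, 0],
  [0, 0, -46, 0, 0, 0],
  [0, 0, -70, 0, 0, 0],
  [0, 0, -95, 0, 0, 0],
  [0, 0, -115, 0, 0, 0],
  [0, 0, -125, 0, 0, 0],
  [0, 0, -130, 0, 0, 0],
  [0, 0, -130, 0, 0, 0],
])

```text
time_s: 16.43
tcp_pos: [0.6476, 0.2302, 0.2394]
orientation: [0.0, 0.797, 0.604, 0.001]
wrist_force: [0.6, -0.2, -0.0]
finger_gap: 0.0855
```

Run:
```python
from h import *
s=robot.read_state(); im=cams.grab_frame('wrist'); np.save('w4.npy',im); np.save('w4M.npy',cam('wrist',s)[1])
k=cam('wrist',s); print(s['tcp_pos'],s['wrist_force'])
p=px(k,[.648,.2305,.13]); l,t=max(int(p[0])-80,0),max(int(p[1])-75,0); print(l,t)
a=cv2.resize(im[t:t+150,l:l+160],(480,450),interpolation=cv2.INTER_CUBIC)
sc=cams.grab_frame('scene'); p=px(cam('scene'),[.648,.2305,.1]); x,y=int(p[0])-35,int(p[1])-50; print(x,y)
b=cv2.resize(sc[y:y+100,x:x+70],(315,450),interpolation=cv2.INTER_CUBIC); save('f1',np.hstack([a,b]))
```

```text
[0.64758118 0.23024629 0.23942904] [ 0.56193736 -0.24173927 -0.00499001]
195 120
343 162
```

View pics/f1.png

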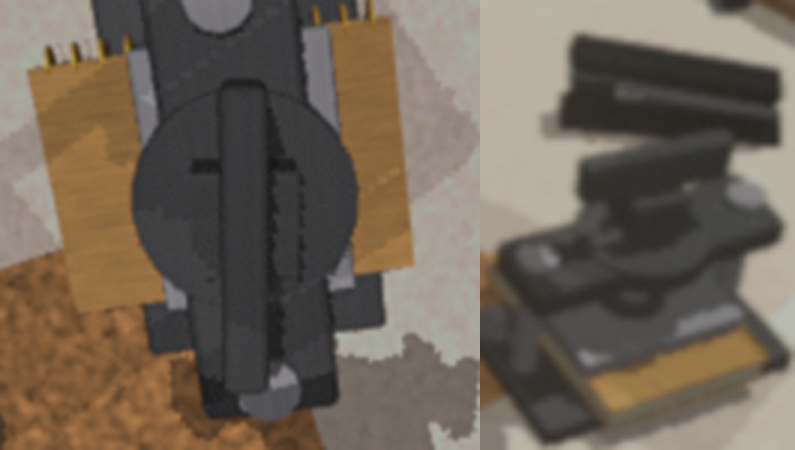

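The picture shows the bar upright over the boss, from crop (243,84) to (246,392), with the pointer hidden under it. I'll check its length (which gives the height), centre and yaw against the stop at about 85°.

Run:
```python
from h import *
c=cams.calibration('wrist'); K=np.array([[c['fx'],0,c['cx']],[0,c['fy'],c['cy']],[0,0,1.]])
k=(K,np.load('w4M.npy')); f=lambda p,z:w(k,195+(p[0]+.5)/3-.5,120+(p[1]+.5)/3-.5,z)
A=f((243,89),.157);B=f((246,392),.157);d=A-B
print('len',np.hypot(*d[:2]),'centre',(A+B)/2,'yaw',np.degrees(np.arctan2(d[1],d[0])))
```

```text
len 0.08925262928981938 centre [0.64840207 0.23101668 0.157     ] yaw 74.9019809610439
```

```bash
python3 -c "
from h import *
print(robot.sign_off())"
```

```text
the job is handed in; nothing more can be done
None
```

I fitted the smallest handle onto press A, the press with the notebook. I turned the spindle clockwise to its stop, let go of the handle and backed off, then handed the job in at about 16.5 s. Sign-off gave no verdict.

**Checks that passed**
- **Seating:** the collar pushed back at 8–13 N with the handle's underside at about 0.103 m, the seat height. In the last picture the bar's centre is within about 1 mm of the measured spindle axis, and the bar's apparent length matches a fully seated handle.
- **Stop:** the turning moment rose from about 0.05 N m (friction) to 0.46 N m. I turned the handle about 0.98 rad, then eased it back 0.06 rad to relieve strain.
- **Release:** forces on the gripper were near zero after opening and after moving clear.

**What went wrong or did not agree**
- **First grasp missed:** the fingers shut with no gap because the real fingertips sat about 20–30 mm behind the stated tool point. I went 22 mm lower and the second grasp held; the bar did not appear to have moved.
- **Sideways force:** it stayed at 6–14 N while turning, despite small corrections.
- **Final angle:** the bar's measured yaw was 75°, against about 85° expected at the stop. The fit's turning play (about 0.15 rad, or 9°) accounts for most of that. The pointer was hidden under the bar, so I could not see it against the pin.
- **Camera offset:** the top camera's rough positions were 7–9 mm off the wrist camera's. I used the wrist camera's.

I did not touch the other press or any bystander on purpose, but I did not measure their positions again at the end.

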